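# Load a slide carrier under the clamp's leaf springs

## Robot

A 6-joint arm with a two-finger parallel gripper is mounted at the origin on a cart in front of the work surface, level with it; the furniture and walls round the work are solid. World frame = base frame: x ahead of the robot, y to its left, z up, the work surface at z = 0. Lengths are in m, angles in rad, forces in N, time in s.
With the tool pointing down it reaches from about 0.4 to 0.825 m from the base axis. Payload 7 kg.
Tool frame: the origin (TCP) lies midway between the tips of the shut fingers; the grasp point (between the pads) lies 19 mm behind it; z points along the fingers, y is the line along which they close (so a half turn about z gives the same grasp; the last joint's range is limited). The gripper opens to 85 mm and grips with 20 to 120 N. Pads are 22 mm wide; open, the fingers measure 114 mm over their backs; the gripper's body (76 mm by 85 mm) begins 54 mm behind the grasp point. The pads swing forward as they close: fully open they stand 13 mm farther back than shut.
Start: joints at [-0.814, 0.359, 0.012, 0, -1.224, -0.288], TCP at [0.305, -0.602, 0.231] pointing down, gripper open.
Joint ranges: [-3.07, 3.07], [-1.43, 2.12], [-1.02, 1.25], [-3.03, 1.67], [-3.05, -0], [-3.03, 3.03]. Speed limits (rad/s): [2.39, 2.39, 3.01, 3.14, 3.14, 3.14].

## Interface

Orientations are given as [roll, pitch, yaw] about the fixed x, y, z axes, in that order (R = Rz(yaw) Ry(pitch) Rx(roll)).
In Python, from station import sensors, eyes, job gives the robot as it stands.
- The arm moves only by the tool send_rows, never from a script. Its argument "commands" is one flat list of numbers, 6 for each row, row after row: the shift along the tool's x, y, z as a fraction of full scale, then the turn, a rotation vector about the tool's x, y, z as a fraction of full scale. In form: [dx, dy, dz, wx, wy, wz, dx, dy, dz, wx, wy, wz, ...]. A call has 1 to 20 rows; each row shifts and turns the commanded pose from where the row before left it, along the tool's axes as they then stand; what a row does not reach is not made up. Full scale, the value 1, is 0.02 m for a shift and 10 degrees for a turn. A row lasts 1/8 s, in which the tool goes at most 62.5 mm and 10.7 degrees, less where a joint would pass 70% of its speed; a pose out of reach is approached as far as the arm can. A call with a number of a shift or a turn outside -1 to 1 is refused whole. A call with a gripper value outside its range is refused whole. "jaw" is the finger opening in mm, from 0 to 85.4, set as the call begins (left out, the last holds). The fingers move at their own pace and stop on an object; the grip force is fixed at half the most. Time passes only in rows, so rows that do not move let the fingers close. It gives the time, the measured TCP pose, the force, the opening and the grip force at its end, in the units of the state.
- sensors.state(): the state, without advancing time (a new reading comes with each control period).
- eyes.capture(name): name is "scene" or "top"; returns a dict with "img" (480x640x3 uint8, red, green, blue), "mtx" (3x3 intrinsics, pixels), "R" (3x3) and "t" (3): a world point X has camera coordinates R X + t. Camera axes: x right, y down, z forward; pixel columns grow to the right and rows downward; lengths in m; the calibration is good to about 2 mm. A picture is of the moment at which its call begins. There is no depth.
- job.hand_in(): hands the job in; it is judged then, once.
Trained networks look in the newest picture that a camera, given by its name, has taken for a name from the list of things; names that differ only in an ending like _2 or _b are one class to them, and where a whole thing is asked for, a point or a joint stands for the part that bears it (a point fixed in the world has none). Each returns a list of dicts, best first, with "confidence" (0 to 1); they miss things now and then, are a little off and sometimes report something else, mostly with a low value. They report only what shows in the picture. A call takes as long as a camera call.
- eyes.regions_of(thing, camera): "region" (480x640 bool, what is visible of it).
- eyes.mark_of(thing, camera): "point" ([x, y, z] in m, in world coordinates, good to about 4 mm: a listed point, or the origin of a listed thing).
The state is a dict: "t": time; "joints": joint angles; "joint_vel": joint speeds; "tau": joint torques, N m; "tool_pos": TCP position; "tcp_rot": TCP orientation; "ft_force": force on the tool from outside, world axes, zero at the start; "ft_torque": the same for the moment, N m; "gripper_width": finger opening in m; "finger_force": force on a finger pad.
Only numpy, scipy, OpenCV 4.12 (cv2) and the standard library are available. Lean on these libraries where they do the work, as an engineer would, in place of code of your own. Each camera call takes 0.05 s, during which the arm holds its last target. There are 200 camera calls.

## Task

Load the slide carrier into the slide clamp without picking it up: press it down hard at its thumb pad until the sprung bed is down, and, still pressing, push it along the channel under the bridge and the leaf springs until it is fully home against the end stop and the bed has come up again behind it. Then move the hand clear. Use only the outside of the fingers, never lift or tip the carrier, and keep the arm clear of the microscopes, and leave the things around the clamp where they are.

Things in the scene. Friction and masses are not known exactly. Their poses are not given: they have to be found in the camera images.
- slide_clamp: Fixed aluminium slide clamp, 240 x 74 mm: a straight channel 43 mm wide between walls 23 mm high. Origin: centre of its underside, on the bench; x runs along the channel in the loading direction, y across, z up. Along x: back wall to -113 mm; dark sprung bed plate -112 to -7 mm, top 19 mm above the bench when up; then fixed floor, 12 mm above the bench.
- bridge (a point): Middle of the rear lower edge of the dark steel bridge bar across the channel: x = 48, z = 26.5 mm of the clamp. The bar is 12 mm long along x, its top 36 mm above the bench. From its far side two steel leaf springs slope down to x = 96 mm, low points 21.5 mm above the bench.
- end_stop (a point): Middle of the face of the end stop at the far end of the channel, at floor height (x = 108, z = 12 mm of the clamp; stop 23 mm high). The carrier's nose rests against it when home; the carrier's origin is then at x = 52 mm of the clamp.
- slide_carrier: Loose slide carrier of slick grey plastic, 112 x 40 x 12 mm, about 0.12 kg, with a glass slide in its top, lying in the channel on the sprung bed. Origin: centre of its underside; x points to its nose, the way it is loaded. Rib across it, 6 mm high above the top, x = -28 to -23 mm. On the raised bed its top is 31 mm above the bench and would butt the bridge; pressed fully down it is at 24 mm and passes under.
- thumb_pad (a point): Centre of the grooved thumb pad on the carrier's top face, the bare 28 x 40 mm area behind the rib (carrier x = -56 to -28 mm); this point is at x = -42, z = 12 mm of the carrier. Press here, and push forward against the rib's rear face, 14 mm ahead of this point.
- carrier_nose (a point): Middle of the upper edge of the carrier's front end (x = 56, z = 12 mm of the carrier).
- spring_bed (a joint): Travel of the sprung bed plate, m: 0 up, 0.007 pressed down level with the fixed floor (hard stop 0.0072). Its spring pushes up with 4 N at the top and 8 N fully down, so the carrier needs a steady press of 8 N or more (10 to 20 N is good) to stay down while sliding. It comes up by itself behind the carrier once the carrier is within 3 mm of the end stop.
- leaf_left (a joint): Angle of the leaf spring on the +y side of the clamp, rad: 0 free, grows as it is lifted; about 0.07 when it lies on the loaded carrier, pressing down with about 3 N.
- leaf_right (a joint): The same for the leaf spring on the -y side.
- microscope (a point): Foot of the fixed microscope that stands straight ahead of the robot, to the right of the clamp, on the bench: it is solid from x = 0.32 to 0.68 m, y = -0.12 to 0.08 m of the room, up to 0.58 m high. Keep the whole arm clear of it: on the way to the clamp draw the arm back and swing round in front of it.
- dish_1: Bystander: covered petri dish, 60 mm across, 14 mm high, beside the clamp. Origin: centre of its underside.
- oil_bottle: Bystander: small bottle, 27 mm across, 61 mm high, beside the clamp. Origin: centre of its underside.
- cover_glass_box: Bystander: small box, 31 x 41 x 18 mm, beside the clamp. Origin: centre of its underside.
- usb_stick: Bystander: memory stick, 18 x 56 x 9 mm, beside the clamp. Origin: centre of its underside.

How it is judged:
By the outcome, as a careful person would: the job done as asked, in the order asked, and still so for the second after the job is handed in, with the robot touching nothing.
It also fails if it takes over 42 s, if anything falls off the work surface, if the arm or the gripper's body presses on something with over 40 N, if the wrist force passes 120 N, or if a joint passes its speed limit or range.

## Working session

There is one attempt and no reset: what is moved stays moved. The work goes in short steps, Python scripts to look and compute and a tool call to move; the robot and the scene stay as the last step left them, time stands still between calls to the robot, and variables do not carry over. Pictures are saved under pics/ and viewed, at most 10 in all, crops included, and the job is handed in when it is done.

Besides the shell and the picture viewer there is one more tool, called after "Request:" by a JSON object that holds its "api" and its "payload". send_rows: Moves the arm, as the interface text tells. Its arguments: {"type":"object","properties":{"commands":{"type":"array","items":{"type":"number"}},"jaw":{"type":"number"}},"required":["commands"]}

```bash
mkdir -p pics; ls; python3 - <<'E'
from station import sensors, eyes, job
import cv2, numpy as np
s=sensors.state(); print({k:np.round(v,3).tolist() for k,v in s.items()})
for c in ("scene","top"):
    d=eyes.capture(c); cv2.imwrite(f"pics/{c}0.png",d["img"][:,:,::-1])
    print(c,np.round(d["mtx"],1).tolist(),np.round(d["R"],4).tolist(),np.round(d["t"],4).tolist())
    for n in ["slide_clamp","bridge","end_stop","slide_carrier","thumb_pad","carrier_nose","dish_1","oil_bottle","cover_glass_box","usb_stick","microscope"]:
        print(n,[(np.round(m["point"],4).tolist(),round(m["confidence"],2)) for m in eyes.mark_of(n,c)[:2]])
E
```

```text
pics
{'t': 0.0, 'joints': [-0.814, 0.359, 0.011, -0.0, -1.224, -0.288], 'joint_vel': [-0.001, -0.0, 0.0, 0.001, 0.002, -0.001], 'tau': [-0.0, -58.333, 29.343, 6.937, -0.006, -0.0], 'tool_pos': [0.305, -0.602, 0.23], 'tcp_rot': [3.14, -0.0, -2.673], 'ft_force': [0.198, -0.438, -0.216], 'ft_torque': [-0.031, -0.003, -0.035], 'finger_force': 0.0, 'gripper_width': 0.086}
scene [[579.1, 0.0, 322.5], [0.0, 579.1, 240.2], [0.0, 0.0, 1.0]] [[-0.9476, 0.3196, 0.0022], [0.2531, 0.7545, -0.6055], [-0.1951, -0.5732, -0.7959]] [0.4553, -0.3033, 1.2626]
slide_clamp [([0.4907, 0.3113, 0.0012], 0.97), ([0.5384, 0.3354, 0.0245], 0.58)]
bridge [([0.5411, 0.3339, 0.0275], 0.89), ([0.4152, 0.3813, 0.0031], 0.71)]
end_stop [([0.5939, 0.3626, 0.0117], 0.73)]
slide_carrier [([0.4664, 0.3047, 0.0166], 0.69)]
thumb_pad [([0.4241, 0.2819, 0.0287], 0.9)]
carrier_nose [([0.5129, 0.3243, 0.0296], 0.86)]
dish_1 [([0.5037, 0.4199, 0.0011], 0.85)]
oil_bottle [([0.4159, 0.3814, 0.0029], 0.68)]
cover_glass_box [([0.5955, 0.2692, 0.0002], 0.97)]
usb_stick [([0.495, 0.2424, 0.0037], 0.72)]
microscope []
top [[489.5, 0.0, 326.5], [0.0, 489.5, 239.3], [0.0, 0.0, 1.0]] [[-0.0033, -0.9998, 0.0219], [-0.9967, 0.0016, -0.0806], [0.0805, -0.0221, -0.9965]] [0.2202, 0.5533, 0.9451]
slide_clamp [([0.4934, 0.3186, 0.0008], 0.82), ([0.4915, 0.2415, -0.001], 0.43)]
bridge [([0.5404, 0.3329, 0.0246], 0.83), ([0.5153, 0.3241, 0.0306], 0.42)]
end_stop []
slide_carrier [([0.4589, 0.3028, 0.0195], 0.85)]
thumb_pad [([0.4203, 0.2795, 0.0288], 0.93)]
carrier_nose [([0.5152, 0.3223, 0.0327], 0.7)]
dish_1 [([0.5037, 0.4145, -0.0028], 0.7)]
oil_bottle [([0.4175, 0.3812, 0.0032], 0.55)]
cover_glass_box [([0.5912, 0.278, -0.0002], 0.73)]
usb_stick [([0.4934, 0.2381, -0.0028], 0.5)]
microscope []
```

View pics/scene0.png

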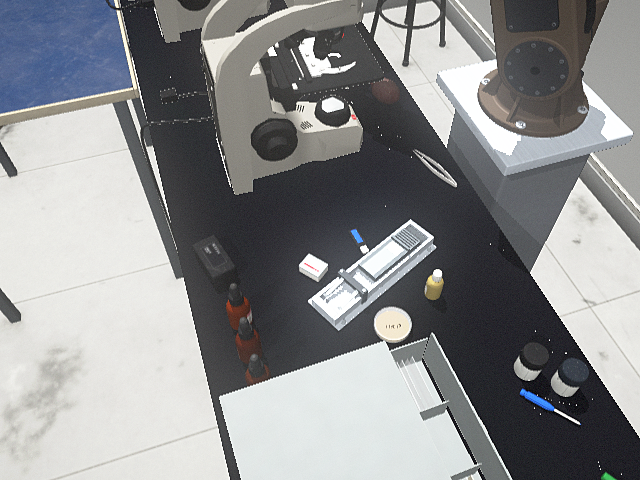

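View pics/top0.png

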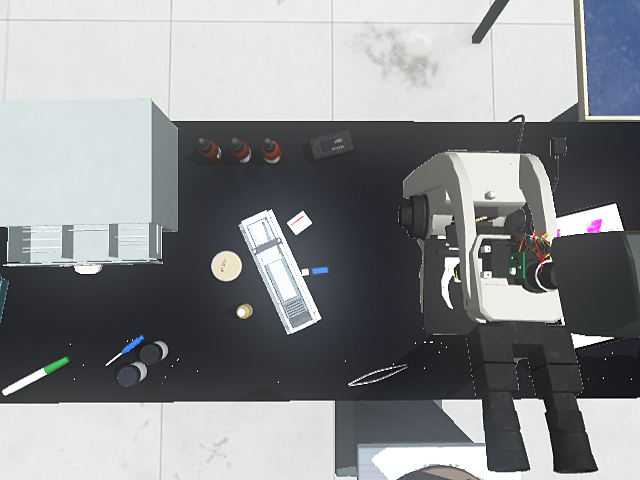

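The scene picture shows the clamp centred near (372,272), with the bridge at (350,283) and the thumb pad at (410,236). The top picture shows the clamp at (280,270), pad end towards the robot at (297,312), and the microscope at columns 400–560. I'll refine the clamp pose by fitting it to the region masks.

```bash
cat > h.py <<'E'
import numpy as np, cv2
from station import sensors, eyes, job
def proj(c,P): 
    q=np.asarray(P)@c["R"].T+c["t"]; q=q@np.asarray(c["mtx"]).T; return q[:,:2]/q[:,2:]
def w(p,P):  # clamp -> world
    P=np.atleast_2d(P); c,s=np.cos(p[2]),np.sin(p[2])
    return np.c_[p[0]+c*P[:,0]-s*P[:,1], p[1]+s*P[:,0]+c*P[:,1], P[:,2]]
E
python3 - <<'E'
from h import *
from scipy.optimize import minimize
cams={}
for n in ("scene","top"):
    c=eyes.capture(n); m=eyes.regions_of("slide_clamp",n); b=m[0]["region"]
    for k in ("slide_carrier","bridge"):
        for q in eyes.regions_of(k,n)[:1]:
            if q["confidence"]>.5: b=b|q["region"]
    cams[n]=(c,b.astype(np.uint8)); print(n,m[0]["confidence"],b.sum())
box=np.array([[x,y,z] for x in(-.12,.12) for y in(-.037,.037) for z in(0,.023)])
def cost(p,names):
    e=0
    for n in names:
        c,b=cams[n]; h=cv2.convexHull(proj(c,w(p,box)).astype(np.float32))
        m=np.zeros((480*4,640*4),np.uint8); cv2.fillConvexPoly(m,np.int32(h*4*16+24),1,shift=4)
        m=cv2.resize(m*255,(640,480),interpolation=cv2.INTER_AREA)/255.
        e+=np.abs(m-b).sum()/b.sum()
    return e
for names in (["scene"],["top"],["scene","top"]):
    r=minimize(cost,[.4925,.315,.42],args=(names,),method="Nelder-Mead",options=dict(initial_simplex=[[.4925,.315,.42],[.498,.315,.42],[.4925,.321,.42],[.4925,.315,.48]],xatol=1e-4,fatol=1e-5))
    print(names,r.x.round(4),round(r.fun,4))
p=r.x; np.save("p.npy",p)
ims=[]
for n in cams:
    c,b=cams[n]; im=cv2.resize(c["img"][:,:,::-1],None,fx=4,fy=4,interpolation=cv2.INTER_CUBIC)
    for xs,z in (((-.12,.12),.023),((-.112,-.007),.019)):
        pass
    def line(P,col): cv2.polylines(im,[np.int32(proj(c,w(p,np.array(P)))*4+2)],False,col,1)
    line([[-.12,-.037,.023],[.12,-.037,.023],[.12,.037,.023],[-.12,.037,.023],[-.12,-.037,.023]],(0,255,0))
    line([[.048,-.037,.0365],[.048,.037,.0365],[.060,.037,.0365],[.06,-.037,.0365]],(0,0,255))
    line([[-.12,-.0215,.023],[.12,-.0215,.023]],(255,255,0)); line([[-.12,.0215,.023],[.12,.0215,.023]],(255,255,0))
    for xc in (-.05,): line([[xc-.056,-.02,.031],[xc+.056,-.02,.031],[xc+.056,.02,.031],[xc-.056,.02,.031],[xc-.056,-.02,.031]],(255,0,255))
    u=(proj(c,w(p,[[0,0,.02]]))[0]*4).astype(int); ims.append(im[u[1]-280:u[1]+280,u[0]-(270 if n=="scene" else 200):u[0]+(270 if n=="scene" else 50+100)])
    k=w(p,[[-.05,0,0]])
cv2.imwrite("pics/fit.png",np.hstack(ims)[:600,:]); print(np.hstack(ims).shape)
d=np.array([[.4241,.2819],[.4203,.2795],[.5129,.3243],[.5152,.3223],[.5408,.3335],[.5939,.3626]])-p[:2]
print(d@[[np.cos(p[2]),-np.sin(p[2])],[np.sin(p[2]),np.cos(p[2])]])
print(sensors.state()["t"])
E
```

```text
scene 0.78 5464
top 0.67 4744
['scene'] [0.4935 0.3146 0.4295] 0.1285
['top'] [0.4919 0.3119 0.429 ] 0.0661
['scene', 'top'] [0.493  0.3128 0.4266] 0.2076
(560, 890, 3)
[[-0.07551268  0.00043228]
 [-0.07996518 -0.00018028]
 [ 0.02287305  0.00228917]
 [ 0.02413937 -0.00048327]
 [ 0.05207936 -0.00087966]
 [ 0.11246135  0.00364094]]
1.6
```

View pics/fit.png

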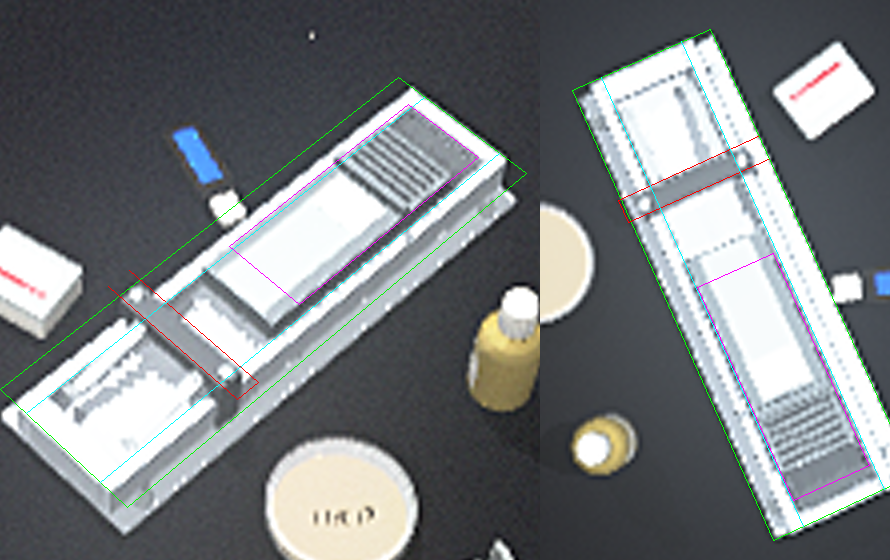

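The top picture fits the outline. The grooved pad is about 22 mm ahead of the bed's rear end, so the carrier origin is at clamp x ≈ -34 mm. I'll start by drawing the arm back, and use that to learn the kinematics.

Request:
{"api": "send_rows", "payload": {"commands": [0.9, 0.9, -0.8, 0, 0, 0, 0.9, 0.9, -0.8, 0, 0, 0, 0.9, 0.9, -0.8, 0, 0, 0, 0.9, 0.9, -0.8, 0, 0, 0, 0.9, 0.9, -0.8, 0, 0, 0, 0.9, 0.9, -0.8, 0, 0, 0], "jaw": 0}}

```text
t: 2.35
tool_pos: [0.1581, -0.554, 0.3286]
tcp_rot: [-3.141, 0.0, -2.673]
ft_force: [-1.1, -1.0, -0.4]
gripper_width: 0.0003
finger_force: 0.0
```

```bash
python3 - <<'E'
from h import *
s=sensors.state(); print({k:np.round(s[k],3).tolist() for k in("t","joints","tool_pos","tcp_rot","ft_force","gripper_width")})
c=eyes.capture("scene")
def bench(u,v):
    d=c["R"].T@np.linalg.inv(c["mtx"])@[u,v,1]; o=-c["R"].T@c["t"]; return (o-d*o[2]/d[2])[:2].round(3)
for u in [(160,40),(240,30),(240,190),(360,150),(165,93),(385,90),(440,70)]: print(u,bench(*u))
E
```

```text
{'t': 2.35, 'joints': [-0.953, 0.148, -0.052, 0.0, -1.371, -0.149], 'tool_pos': [0.158, -0.554, 0.329], 'tcp_rot': [-3.141, 0.0, -2.673], 'ft_force': [-1.071, -0.978, -0.353], 'gripper_width': 0.0}
(160, 40) [ 0.731 -0.483]
(240, 30) [ 0.538 -0.463]
(240, 190) [0.664 0.053]
(360, 150) [0.408 0.024]
(165, 93) [ 0.752 -0.28 ]
(385, 90) [ 0.288 -0.136]
(440, 70) [ 0.141 -0.163]
```

Request:
{"api": "send_rows", "payload": {"commands": [-0.2, 0.8, -1, 0, 0, 0, -0.2, 0.8, -1, 0, 0, 0, -0.2, 0.8, -1, 0, 0, 0, -0.2, 0.8, -1, 0, 0, 0, -0.2, 0.8, -1, 0, 0, 0, -0.2, 0.8, -1, 0, 0, 0, -0.2, 0.8, -1, 0, 0, 0, -0.2, 0.8, -1, 0, 0, 0, -0.2, 0.8, -1, 0, 0, 0, -0.2, 0.8, -1, 0, 0, 0, -0.2, 0.8, -1, 0, 0, 0, -0.2, 0.8, -1, 0, 0, 0, -0.2, 0.8, -0.9, 0, 0, 0, -0.2, 0.8, -0.9, 0, 0, 0, -0.2, 0.8, -0.9, 0, 0, 0, -0.2, 0.8, -0.9, 0, 0, 0, -0.3, 0.8, -0.5, 0, 0, 0]}}

```text
t: 4.53
tool_pos: [0.0981, -0.2796, 0.6504]
tcp_rot: [-3.14, 0.001, -2.674]
ft_force: [0.4, 0.5, 0.1]
gripper_width: -0.0004
finger_force: 0.0
```

```bash
python3 - <<'E'
from h import *
s=sensors.state(); print({k:np.round(s[k],3).tolist() for k in("t","joints","tool_pos","tcp_rot","ft_force")})
E
```

```text
{'t': 4.525, 'joints': [-0.529, -0.281, 0.28, 0.0, -2.131, -0.574], 'tool_pos': [0.098, -0.28, 0.65], 'tcp_rot': [-3.14, 0.001, -2.674], 'ft_force': [0.411, 0.492, 0.102]}
```

Request:
{"api": "send_rows", "payload": {"commands": [-0.94, 0.31, 0, 0, 0, 0, -0.94, 0.31, 0, 0, 0, 0, -0.94, 0.31, 0, 0, 0, 0, -0.94, 0.31, 0, 0, 0, 0, -0.94, 0.31, 0, 0, 0, 0, -0.94, 0.31, 0, 0, 0, 0, -0.94, 0.31, 0, 0, 0, 0, -0.94, 0.31, 0, 0, 0, 0, -0.94, 0.31, 0, 0, 0, 0, -0.94, 0.31, 0, 0, 0, 0, -0.86, 0.96, 0, 0, 0, 0, -0.86, 0.96, 0, 0, 0, 0, -0.86, 0.96, 0, 0, 0, 0, -0.86, 0.96, 0, 0, 0, 0, -0.86, 0.96, 0, 0, 0, 0, -0.86, 0.96, 0, 0, 0, 0]}}

```text
t: 6.52
tool_pos: [0.2785, 0.0092, 0.6498]
tcp_rot: [3.141, 0.001, -2.672]
ft_force: [0.3, 0.4, -0.9]
gripper_width: 0.0002
finger_force: 0.0
```

Request:
{"api": "send_rows", "payload": {"commands": [-0.2, 0.95, 0, 0, 0, 0, -0.2, 0.95, 0, 0, 0, 0, -0.2, 0.95, 0, 0, 0, 0, -0.2, 0.95, 0, 0, 0, 0, -0.2, 0.95, 0, 0, 0, 0, -0.2, 0.95, 0, 0, 0, 0, -0.2, 0.95, 0, 0, 0, 0, -0.2, 0.95, 0, 0, 0, 0]}}

```text
t: 7.52
tool_pos: [0.2386, 0.1588, 0.6497]
tcp_rot: [3.141, 0.001, -2.673]
ft_force: [0.1, -0.1, 0.8]
gripper_width: 0.0001
finger_force: 0.0
```

```bash
python3 - <<'E'
from h import *
s=sensors.state(); print({k:np.round(s[k],3).tolist() for k in("t","joints","tool_pos","tcp_rot","ft_force")})
c=eyes.capture("scene"); t=eyes.capture("top"); p=np.load("p.npy")
np.savez("cams.npz",Rs=c["R"],ts=c["t"])
ims=[]
for n,c in(("scene",c),("top",t)):
    im=cv2.resize(c["img"][:,:,::-1],None,fx=3,fy=3,interpolation=cv2.INTER_CUBIC)
    def line(P,col): cv2.polylines(im,[np.int32(proj(c,w(p,np.array(P)))*3+1)],False,col,1)
    for z,col in((0,(0,255,0)),(.0,(0,255,0))): line([[-.12,-.037,z],[.12,-.037,z],[.12,.037,z],[-.12,.037,z],[-.12,-.037,z]],col)
    line([[-.113,-.0215,.023],[.108,-.0215,.023],[.108,.0215,.023],[-.113,.0215,.023],[-.113,-.0215,.023]],(255,255,0))
    xc=-.034
    line([[xc-.056,-.02,.031],[xc+.056,-.02,.031],[xc+.056,.02,.031],[xc-.056,.02,.031],[xc-.056,-.02,.031]],(255,0,255))
    line([[xc-.028,-.02,.037],[xc-.028,.02,.037],[xc-.023,.02,.037],[xc-.023,-.02,.037]],(0,0,255))
    line([[.048,-.0215,.036],[.048,.0215,.036],[.060,.0215,.036],[.06,-.0215,.036]],(0,0,255))
    u=(proj(c,w(p,[[0,0,.02]]))[0]*3).astype(int); ims.append(im[u[1]-230:u[1]+230,u[0]-200:u[0]+200])
cv2.imwrite("pics/fit2.png",np.hstack(ims))
for n in("scene","top"):
  for k in("thumb_pad","carrier_nose","bridge","end_stop","slide_clamp"): print(n,k,[(m["point"].round(4) if hasattr(m["point"],"round") else m["point"],round(m["confidence"],2)) for m in eyes.mark_of(k,n)[:1]])
E
```

```text
{'t': 7.525, 'joints': [1.32, -0.3, 0.268, 0.0, -2.138, -2.422], 'tool_pos': [0.239, 0.159, 0.65], 'tcp_rot': [3.141, 0.001, -2.673], 'ft_force': [0.084, -0.149, 0.764]}
scene thumb_pad [([0.4238, 0.282, 0.0277], 0.81)]
scene carrier_nose [([0.5153, 0.3232, 0.0293], 0.63)]
scene bridge [([0.538, 0.3322, 0.0265], 0.91)]
scene end_stop [([0.5925, 0.3585, 0.0099], 0.75)]
scene slide_clamp [([0.491, 0.3118, 0.0008], 0.72)]
top thumb_pad [([0.4222, 0.2833, 0.0307], 0.62)]
top carrier_nose [([0.5121, 0.3241, 0.0317], 0.82)]
top bridge [([0.5413, 0.3322, 0.0225], 0.87)]
top end_stop [([0.5921, 0.3582, 0.0126], 0.9)]
top slide_clamp [([0.495, 0.3168, 0.0007], 0.63)]
```

View pics/fit2.png

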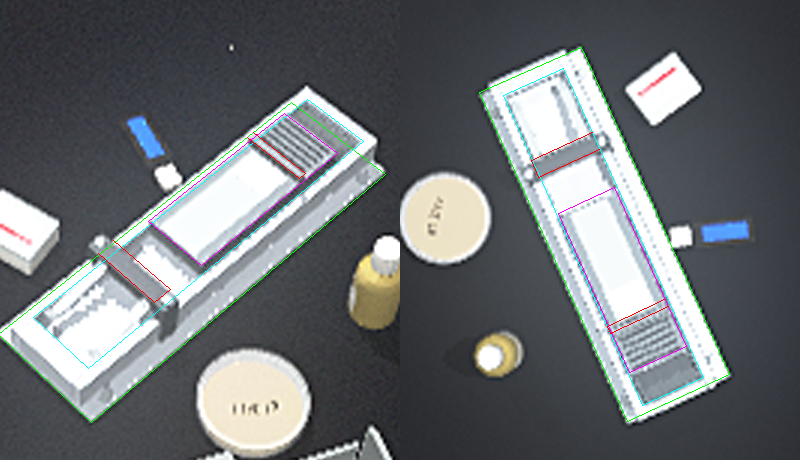

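The overlay agrees in both pictures to about 1–2 mm: pad and rib lines at (290,145) in the scene half and (645,340) in the top half. The carrier origin is at clamp x = -34 mm, so I'll move above the pad.

Request:
{"api": "send_rows", "payload": {"commands": [-0.92, 0.11, 1, 0, 0, 0, -0.92, 0.11, 1, 0, 0, 0, -0.92, 0.11, 1, 0, 0, 0, -0.92, 0.11, 1, 0, 0, 0, -0.92, 0.11, 1, 0, 0, 0, -0.92, 0.11, 1, 0, 0, 0, -0.92, 0.11, 1, 0, 0, 0, -0.92, 0.11, 1, 0, 0, 0, -0.92, 0.11, 1, 0, 0, 0, -0.92, 0.11, 1, 0, 0, 0, -0.92, 0.11, 1, 0, 0, 0, -0.92, 0.11, 1, 0, 0, 0.24]}}

```text
t: 9.62
tool_pos: [0.4246, 0.2828, 0.4084]
tcp_rot: [-3.141, -0.0, -2.716]
ft_force: [-0.1, -0.6, -0.4]
gripper_width: -0.0001
finger_force: 0.0
```

Request:
{"api": "send_rows", "payload": {"commands": [0, 0, 1, 0, 0, 0, 0, 0, 1, 0, 0, 0, 0, 0, 1, 0, 0, 0, 0, 0, 1, 0, 0, 0, 0, 0, 1, 0, 0, 0, 0, 0, 1, 0, 0, 0, 0, 0, 1, 0, 0, 0, 0, 0, 1, 0, 0, 0, 0, 0, 1, 0, 0, 0, 0, 0, 1, 0, 0, 0, 0, 0, 1, 0, 0, 0, 0, 0, 1, 0, 0, 0, 0, 0, 1, 0, 0, 0, 0, 0, 1, 0, 0, 0, 0, 0, 1, 0, 0, 0, 0, 0, 1, 0, 0, 0, 0, 0, 1, 0, 0, 0, 0, 0, 0.5, 0, 0, 0]}}

```text
t: 11.88
tool_pos: [0.4238, 0.2822, 0.0582]
tcp_rot: [-3.141, -0.002, -2.715]
ft_force: [0.4, 0.4, -1.1]
gripper_width: -0.0003
finger_force: 0.0
```

```bash
cat > st.py <<'E'
from h import *
s=sensors.state(); p=np.array([.4935,.3133,.4266]); q=s["tool_pos"]-np.r_[p[:2],0]
c,n=np.cos(p[2]),np.sin(p[2])
f=s["ft_force"]
print("t",round(s["t"],2),"clamp xyz mm",np.round([1e3*(c*q[0]+n*q[1]),1e3*(c*q[1]-n*q[0]),1e3*q[2]],1),"rot",np.round(s["tcp_rot"],3),"F clamp",np.round([c*f[0]+n*f[1],c*f[1]-n*f[0],f[2]],1),"j",np.round(s["joints"],2))
E
python3 st.py
```

```text
t 11.88 clamp xyz mm [-76.4   0.5  58.2] rot [-3.141e+00 -2.000e-03 -2.715e+00] F clamp [ 0.5  0.2 -1.1] j [ 0.97  0.28 -0.57 -0.   -0.73 -2.12]
```

Request:
{"api": "send_rows", "payload": {"commands": [0, 0, 0.5, 0, 0, 0, 0, 0, 0.4, 0, 0, 0, 0, 0, 0, 0, 0, 0]}}

```text
t: 12.25
tool_pos: [0.4239, 0.2825, 0.041]
tcp_rot: [-3.141, -0.001, -2.715]
ft_force: [0.2, -1.1, 0.3]
gripper_width: -0.0001
finger_force: 0.0
```

```bash
python3 st.py; python3 - <<'E'
from h import *
ims=[]
for n in("scene","top"):
    c=eyes.capture(n); u=proj(c,[[.43,.285,.03]])[0].astype(int)
    im=c["img"][max(0,u[1]-60):u[1]+60,u[0]-50:u[0]+50,::-1]; ims.append(cv2.resize(im,(400,480),interpolation=cv2.INTER_CUBIC))
cv2.imwrite("pics/near.png",np.hstack(ims))
E
```

```text
t 12.25 clamp xyz mm [-76.1   0.8  41. ] rot [-3.141e+00 -1.000e-03 -2.715e+00] F clamp [-0.3 -1.1  0.3] j [ 0.97  0.3  -0.58 -0.   -0.69 -2.12]
```

View pics/near.png

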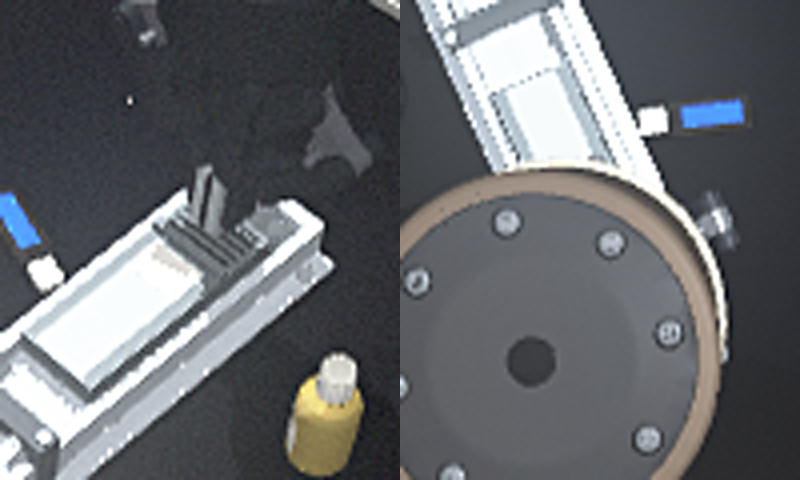

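The scene crop shows the shut fingertips over the grooves just behind the rib, near (212,240). The top view is hidden by the arm. I'll press down in small steps.

Request:
{"api": "send_rows", "payload": {"commands": [0, 0, 0.3, 0, 0, 0, 0, 0, 0.2, 0, 0, 0, 0, 0, 0.1, 0, 0, 0, 0, 0, 0, 0, 0, 0]}}

```text
t: 12.85
tool_pos: [0.424, 0.2827, 0.0293]
tcp_rot: [-3.141, -0.0, -2.715]
ft_force: [-0.7, -0.2, 3.1]
gripper_width: -0.0002
finger_force: 1.3
```

```bash
python3 st.py
```

```text
t 12.85 clamp xyz mm [-75.9   0.9  29.3] rot [-3.141 -0.    -2.715] F clamp [-0.8  0.1  3.1] j [ 0.97  0.32 -0.59  0.   -0.66 -2.12]
```

Request:
{"api": "send_rows", "payload": {"commands": [0, 0, 0.15, 0, 0, 0, 0, 0, 0.1, 0, 0, 0, 0, 0, 0.05, 0, 0, 0, 0, 0, 0, 0, 0, 0]}}

```text
t: 13.35
tool_pos: [0.4241, 0.2827, 0.0238]
tcp_rot: [-3.142, 0.0, -2.714]
ft_force: [-3.2, -2.4, 10.2]
gripper_width: 0.0003
finger_force: 5.4
```

```bash
python3 st.py
```

```text
t 13.35 clamp xyz mm [-75.9   0.9  23.8] rot [-3.142  0.    -2.714] F clamp [-3.9 -0.8 10.2] j [ 0.97  0.33 -0.6   0.   -0.64 -2.12]
```

Request:
{"api": "send_rows", "payload": {"commands": [0, 0, 0.03, 0, 0, 0, 0, 0, 0, 0, 0, 0]}}

```text
t: 13.6
tool_pos: [0.424, 0.2827, 0.0237]
tcp_rot: [-3.142, 0.0, -2.714]
ft_force: [-5.4, -2.8, 17.6]
gripper_width: 0.0001
finger_force: 8.7
```

```bash
python3 st.py
```

```text
t 13.6 clamp xyz mm [-75.9   0.9  23.7] rot [-3.142  0.    -2.714] F clamp [-6.1 -0.3 17.6] j [ 0.97  0.33 -0.6   0.   -0.64 -2.12]
```

Request:
{"api": "send_rows", "payload": {"commands": [-0.1, 0, 0, 0, 0, 0, -0.15, 0, 0, 0, 0, 0, -0.2, 0, 0, 0, 0, 0, -0.2, 0, 0, 0, 0, 0, -0.15, 0, 0, 0, 0, 0]}}

```text
t: 14.22
tool_pos: [0.4373, 0.2878, 0.0237]
tcp_rot: [-3.14, -0.003, -2.715]
ft_force: [-13.1, -5.5, 26.8]
gripper_width: -0.0002
finger_force: 12.8
```

```bash
python3 st.py; python3 - <<'E'
from h import *
p=[.4935,.3133,.4266]
c=eyes.capture("scene"); u=proj(c,w(p,[[0,0,.02]]))[0].astype(int)
im=cv2.resize(c["img"][u[1]-60:u[1]+60,u[0]-80:u[0]+80,::-1],None,fx=5,fy=5,interpolation=cv2.INTER_CUBIC)
cv2.imwrite("pics/push1.png",im)
for k in("carrier_nose","thumb_pad"):
    for m in eyes.mark_of(k,"scene")[:1]:
        q=np.array(m["point"])[:2]-p[:2]; print(k,q@[np.cos(p[2]),np.sin(p[2])],m["point"][2],m["confidence"])
E
```

```text
t 14.22 clamp xyz mm [-61.7   0.1  23.7] rot [-3.140e+00 -3.000e-03 -2.715e+00] F clamp [-14.2   0.4  26.8] j [ 0.96  0.35 -0.57 -0.   -0.66 -2.1 ]
carrier_nose -0.06408142176716577 0.0222 0.16
thumb_pad -0.060266249863580264 0.0234 0.63
```

View pics/push1.png

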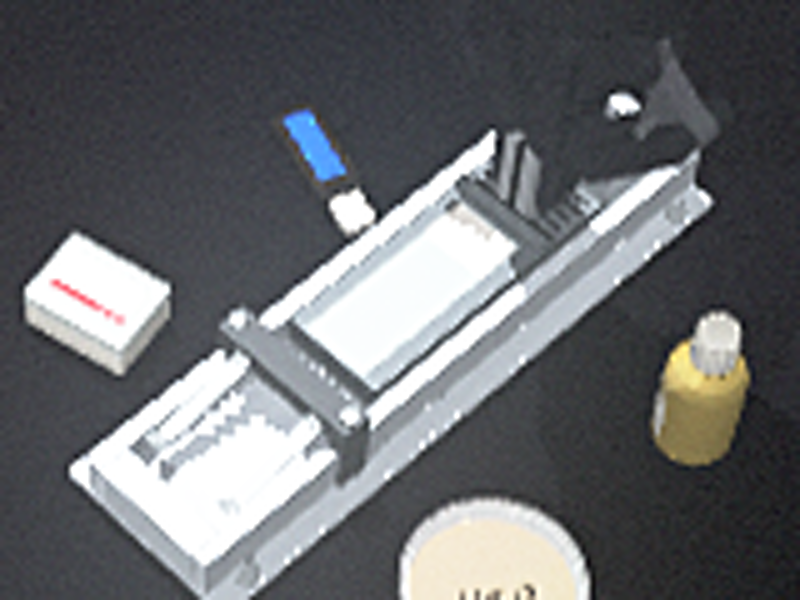

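The crop shows the carrier sliding pressed down, with the rib at the fingers near (520,215) and the nose just short of the bridge at (335,345). I'll ease the press slightly and go on.

Request:
{"api": "send_rows", "payload": {"commands": [-0.1, 0, -0.03, 0, 0, 0, -0.2, 0, 0, 0, 0, 0, -0.2, 0, 0, 0, 0, 0, -0.2, 0, 0, 0, 0, 0, -0.15, 0, 0, 0, 0, 0]}}

```text
t: 15.0
tool_pos: [0.4532, 0.2953, 0.0239]
tcp_rot: [-3.141, -0.002, -2.715]
ft_force: [-8.5, -3.6, 17.1]
gripper_width: -0.0001
finger_force: 8.3
```

```bash
python3 st.py
```

```text
t 15.0 clamp xyz mm [-44.1   0.3  23.9] rot [-3.141e+00 -2.000e-03 -2.715e+00] F clamp [-9.2  0.2 17.1] j [ 0.94  0.37 -0.53 -0.   -0.68 -2.08]
```

Request:
{"api": "send_rows", "payload": {"commands": [-0.2, 0, 0, 0, 0, 0, -0.2, 0, 0, 0, 0, 0, -0.2, 0, 0, 0, 0, 0, -0.2, 0, 0, 0, 0, 0, -0.2, 0, 0, 0, 0, 0]}}

```text
t: 15.62
tool_pos: [0.4713, 0.3036, 0.024]
tcp_rot: [-3.141, -0.002, -2.715]
ft_force: [-8.1, -3.4, 17.5]
gripper_width: -0.0001
finger_force: 8.7
```

```bash
python3 st.py
```

```text
t 15.62 clamp xyz mm [-24.2   0.3  24. ] rot [-3.141e+00 -2.000e-03 -2.715e+00] F clamp [-8.8  0.3 17.5] j [ 0.92  0.4  -0.48 -0.   -0.7  -2.06]
```

Request:
{"api": "send_rows", "payload": {"commands": [-0.2, 0, 0, 0, 0, 0, -0.2, 0, 0, 0, 0, 0, -0.2, 0, 0, 0, 0, 0, -0.2, 0, 0, 0, 0, 0, -0.2, 0, 0, 0, 0, 0]}}

```text
t: 16.25
tool_pos: [0.4872, 0.3101, 0.024]
tcp_rot: [-3.139, -0.007, -2.715]
ft_force: [-19.7, -8.5, 29.1]
gripper_width: -0.0001
finger_force: 18.4
```

```bash
python3 st.py
```

```text
t 16.25 clamp xyz mm [-7.  -0.3 24. ] rot [-3.139 -0.007 -2.715] F clamp [-21.5   0.4  29.1] j [ 0.9   0.42 -0.44 -0.   -0.72 -2.05]
```

Request:
{"api": "send_rows", "payload": {"commands": [-0.1, 0, -0.03, 0, 0, 0, -0.15, 0, 0, 0, 0, 0, -0.15, 0, 0, 0, 0, 0, 0, 0, 0, 0, 0, 0]}}

```text
t: 16.75
tool_pos: [0.4946, 0.3134, 0.024]
tcp_rot: [-3.139, -0.007, -2.715]
ft_force: [-14.6, -6.1, 20.6]
gripper_width: -0.0002
finger_force: 14.3
```

```bash
python3 st.py
```

```text
t 16.75 clamp xyz mm [ 1.  -0.4 24. ] rot [-3.139 -0.007 -2.715] F clamp [-15.8   0.5  20.6] j [ 0.9   0.43 -0.42 -0.   -0.73 -2.04]
```

Request:
{"api": "send_rows", "payload": {"commands": [-0.15, 0, 0, 0, 0, 0, -0.15, 0, 0, 0, 0, 0, -0.1, 0, 0, 0, 0, 0, 0, 0, 0, 0, 0, 0]}}

```text
t: 17.25
tool_pos: [0.5023, 0.3169, 0.0241]
tcp_rot: [-3.139, -0.006, -2.715]
ft_force: [-12.1, -6.2, 18.4]
gripper_width: -0.0001
finger_force: 13.3
```

```bash
python3 st.py
```

```text
t 17.25 clamp xyz mm [ 9.5 -0.4 24.1] rot [-3.139 -0.006 -2.715] F clamp [-13.5  -0.6  18.4] j [ 0.89  0.44 -0.4  -0.   -0.74 -2.03]
```

Request:
{"api": "send_rows", "payload": {"commands": [-0.1, 0, 0, 0, 0, 0, -0.07, 0, 0, 0, 0, 0, 0, 0, 0, 0, 0, 0]}}

```text
t: 17.62
tool_pos: [0.5053, 0.3183, 0.0241]
tcp_rot: [-3.139, -0.006, -2.715]
ft_force: [-13.1, -6.3, 19.4]
gripper_width: 0.0004
finger_force: 13.4
```

```bash
python3 st.py
```

```text
t 17.62 clamp xyz mm [12.8 -0.4 24.1] rot [-3.139 -0.006 -2.715] F clamp [-14.6  -0.3  19.4] j [ 0.89  0.44 -0.39 -0.   -0.74 -2.03]
```

Request:
{"api": "send_rows", "payload": {"commands": [-0.1, 0, 0, 0, 0, 0, 0, 0, 0, 0, 0, 0]}}

```text
t: 17.88
tool_pos: [0.5064, 0.3188, 0.024]
tcp_rot: [-3.139, -0.008, -2.715]
ft_force: [-16.4, -6.6, 20.7]
gripper_width: 0.0002
finger_force: 14.9
```

```bash
python3 st.py
```

```text
t 17.88 clamp xyz mm [14.  -0.4 24. ] rot [-3.139 -0.008 -2.715] F clamp [-17.7   0.8  20.7] j [ 0.89  0.45 -0.39 -0.   -0.74 -2.03]
```

Request:
{"api": "send_rows", "payload": {"commands": [-0.1, 0, 0, 0, 0, 0, 0, 0, 0, 0, 0, 0]}}

```text
t: 18.12
tool_pos: [0.5065, 0.3187, 0.024]
tcp_rot: [-3.139, -0.011, -2.716]
ft_force: [-24.0, -7.0, 27.7]
gripper_width: -0.0003
finger_force: 20.3
```

```bash
python3 st.py; python3 - <<'E'
from h import *
p=[.4935,.3133,.4266]
c=eyes.capture("scene"); u=proj(c,w(p,[[0.02,0,.02]]))[0].astype(int)
im=cv2.resize(c["img"][u[1]-60:u[1]+60,u[0]-80:u[0]+80,::-1],None,fx=5,fy=5,interpolation=cv2.INTER_CUBIC)
cv2.imwrite("pics/push2.png",im)
E
```

```text
t 18.12 clamp xyz mm [14.1 -0.5 24. ] rot [-3.139 -0.011 -2.716] F clamp [-24.7   3.6  27.7] j [ 0.89  0.45 -0.39 -0.   -0.75 -2.03]
```

View pics/push2.png

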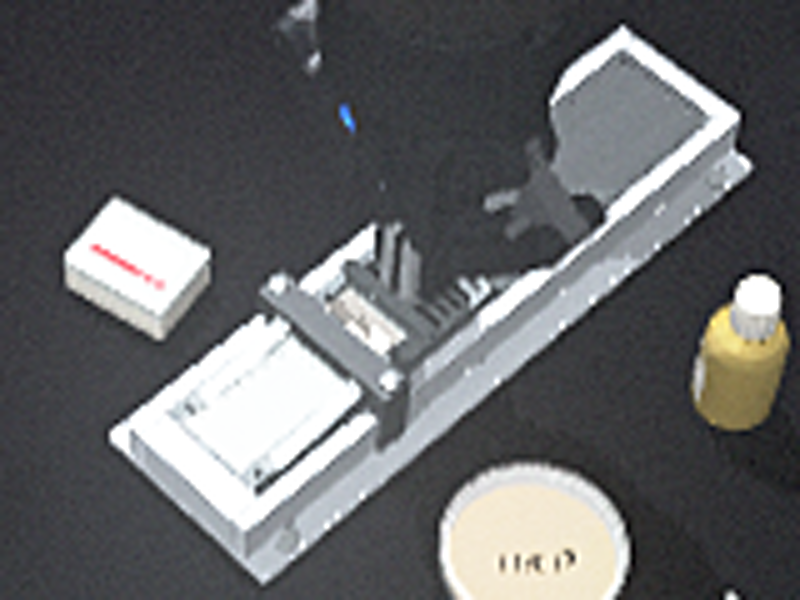

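The crop shows the carrier nose against the stop near (255,480), the leaves lying on the slide, and the bed up behind it at (640,120). I'll ease the press off first, then back off and lift.

Request:
{"api": "send_rows", "payload": {"commands": [0.05, 0, -0.04, 0, 0, 0, 0.07, 0, -0.03, 0, 0, 0, 0.05, 0, -0.03, 0, 0, 0, 0, 0, 0, 0, 0, 0]}}

```text
t: 18.68
tool_pos: [0.5062, 0.3188, 0.0243]
tcp_rot: [-3.14, -0.006, -2.716]
ft_force: [-5.0, -2.2, -1.2]
gripper_width: -0.0001
finger_force: 3.7
```

```bash
python3 st.py
```

```text
t 18.68 clamp xyz mm [13.9 -0.2 24.3] rot [-3.14  -0.006 -2.716] F clamp [-5.5  0.1 -1.2] j [ 0.89  0.44 -0.39 -0.   -0.74 -2.03]
```

Request:
{"api": "send_rows", "payload": {"commands": [0.1, 0, 0, 0, 0, 0, 0.15, 0, -0.02, 0, 0, 0, 0, 0, -0.05, 0, 0, 0, 0, 0, -0.3, 0, 0, 0, 0, 0, -1, 0, 0, 0, 0, 0, -1, 0, 0, 0, 0, 0, -1, 0, 0, 0, 0, 0, -1, 0, 0, 0, 0, 0, -1, 0, 0, 0, 0, 0, -1, 0, 0, 0, 0, 0, -1, 0, 0, 0, 0, 0, -1, 0, 0, 0, 0, 0, -1, 0, 0, 0, 0, 0, -1, 0, 0, 0]}}

```text
t: 20.42
tool_pos: [0.5042, 0.3192, 0.2347]
tcp_rot: [3.141, 0.001, -2.715]
ft_force: [-0.7, 0.5, -0.2]
gripper_width: 0.0003
finger_force: 0.0
```

Request:
{"api": "send_rows", "payload": {"commands": [1, 0, -1, 0, 0, 0, 1, 0, -1, 0, 0, 0, 1, 0, -1, 0, 0, 0, 1, 0, -1, 0, 0, 0, 1, 0, -1, 0, 0, 0, 1, 0, -1, 0, 0, 0, 1, 0, -1, 0, 0, 0, 1, 0, -1, 0, 0, 0, 0, 0, 0, 0, 0, 0, 0, 0, 0, 0, 0, 0]}}

```text
t: 21.68
tool_pos: [0.3584, 0.2529, 0.3932]
tcp_rot: [3.141, 0.0, -2.714]
ft_force: [-0.2, -0.1, -0.3]
gripper_width: -0.0002
finger_force: 0.0
```

```bash
python3 st.py; python3 - <<'E'
from h import *
p=[.493,.3128,.4266]
ims=[]
for n in("scene","top"):
    c=eyes.capture(n); im=cv2.resize(c["img"][:,:,::-1],None,fx=4,fy=4,interpolation=cv2.INTER_CUBIC)
    u=(proj(c,w(p,[[0.02,0,.02]]))[0]*4).astype(int)
    ims.append(im[u[1]-300:u[1]+300,u[0]-200:u[0]+200])
    for k in("thumb_pad","slide_carrier","carrier_nose","usb_stick","cover_glass_box","dish_1","oil_bottle"):
        for m in eyes.mark_of(k,n)[:1]:
            q=np.array(m["point"])[:2]-p[:2]; print(n,k,np.round(m["point"],4),round(m["confidence"],2),round(q@[np.cos(p[2]),np.sin(p[2])],4))
cv2.imwrite("pics/end.png",np.hstack(ims))
E
```

```text
t 21.68 clamp xyz mm [-147.9    0.9  393.2] rot [ 3.141  0.    -2.714] F clamp [-0.2  0.  -0.3] j [ 1.07 -0.11 -0.18 -0.   -1.51 -2.21]
scene thumb_pad [0.5035 0.3168 0.0201] 0.56 0.0112
scene slide_carrier [0.5449 0.334  0.0066] 0.94 0.056
scene carrier_nose [0.5933 0.3582 0.0249] 0.58 0.1101
scene usb_stick [0.4975 0.2427 0.0032] 0.8 -0.0249
scene cover_glass_box [ 0.5948  0.2699 -0.0007] 0.72 0.0749
scene dish_1 [0.5019 0.4172 0.002 ] 0.86 0.0513
scene oil_bottle [0.4198 0.3834 0.0009] 0.93 -0.0374
top thumb_pad [0.5001 0.3151 0.0219] 0.66 0.0074
top slide_carrier [0.5447 0.3386 0.0085] 0.6 0.0577
top carrier_nose [0.5943 0.357  0.0255] 0.87 0.1105
top usb_stick [ 0.493   0.2437 -0.0018] 0.56 -0.0286
top cover_glass_box [0.5935 0.2762 0.0025] 0.77 0.0763
top dish_1 [ 0.502   0.4141 -0.0018] 0.97 0.0501
top oil_bottle [ 4.150e-01  3.823e-01 -1.000e-04] 0.67 -0.0423
```

View pics/end.png

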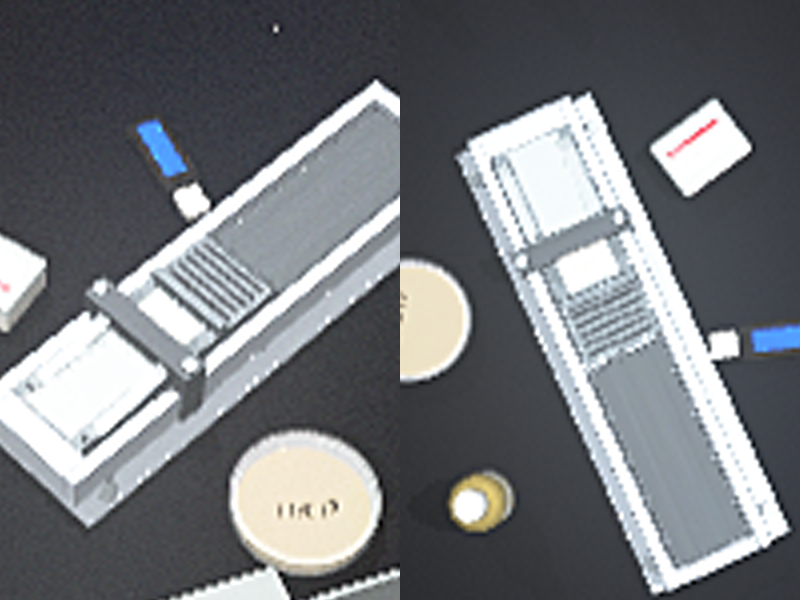

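The final picture shows the carrier home: nose at the stop, leaves on the slide, pad behind the bridge at (210,280) and the dark bed behind it. The bystanders haven't moved and the hand is clear, so I'm handing in.

```bash
python3 -c "
from station import job; print(job.hand_in())"
```

```text
the job is handed in; nothing more can be done
None
```

I pressed the carrier down and pushed it fully home against the end stop. In the last pictures the bed looks up behind it, the bystanders haven't moved and the hand is clear; I handed the job in at about 22 s on the robot's clock.

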